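Thread a tray hanger into the slotted bench rail and slide it home into its catch

TASK

Pick up the small tray hanger standing on the bench, thread its guide studs into the open end of the slotted rail and slide it along, gently, until it has clicked past the spring catch of the stop clamped somewhere on the rail. Leave the hanger hanging there, caught at the stop, and let go of it.

Things in the scene. Friction and masses are not known exactly. Their poses are not given: they have to be found in the camera images.
- hanger_grip (a point): Centre of the hanger's black grip block, 16 (x) x 28 (y) x 30 (z) mm, 98 mm above the underside of its tray. Hanger axes: z up, +y its travel into the rail, +x the rail side. A strap 24 mm wide, 6 mm thick leads down to an aluminium tray 60 x 56 x 12 mm (its centre 5 mm to +x of this point).
- hanger: The hanger, about 160 g, standing upright on its tray; origin at the underside, 98 mm below and 8 mm to +x of hanger_grip. 75 mm above it, a steel bar 7.2 mm high and 51 mm long carries three slippery, chamfered white guide studs that stand upright, 14 mm in diameter, 19.6 mm tall, centred at x = +22 mm and y = +22, +7, -22 mm.
- hanger_nose (a point): Foremost point of the leading guide stud, at mid height: 30 mm in +x, 29 mm in +y and 23 mm below hanger_grip; same axes.
- rail_mouth (a point): Centre of the rail's open end, 110 mm above the bench. +y runs inward along the rail, z up; the slot is in the -x face. Inside 16 mm wide (x), 22 mm tall; slot 10 mm tall in a lip 4 mm thick: the studs have 1 mm play sideways, 1.2 mm up and down. Hung in it, the hanger's axes are parallel to these, studs on the centre line, grip block 8 mm before the rail's face, tray 35 mm over the bench.
- rail: Fixed aluminium slotted rail, 290 long, 24 wide, 30 mm tall, on brackets behind it; origin on the bench under rail_mouth, same axes. A stop (grey saddle, 5 mm above the rail's top) is clamped at a place not told: home has hanger_nose 114 to 216 mm inside the mouth, to be felt or seen. Under 2 N slides the hanger up to the catch; contact forces on the rail adding up to over 40 N are too much.
- detent (a joint): How far the catch's spring ball (back wall of the rail, just before the stop) is pushed back, in m: 0 free, 0.003 to 0.007 as the leading stud passes, which takes about 4 to 8 N over some 10 mm and then drops; about 0.001 to 0.0025 at home, when it rests between the first two studs. A hard stop follows 1 to 2 mm further on; 10 N against it is plenty.

How it is judged:
By the outcome, as a careful person would: the job done as asked, in the order asked, and still so for the second after the job is handed in, with the robot touching nothing.
It also fails if it takes over 58 s, if anything falls off the work surface, if the arm or the gripper's body presses on something with over 40 N, if the wrist force passes 120 N, or if a joint passes its speed limit or range.

ROBOT

A 6-joint arm with a two-finger parallel gripper is mounted at the origin on a cart in front of the work surface, level with it; the furniture and walls round the work are solid. World frame = base frame: x ahead of the robot, y to its left, z up, the work surface at z = 0. Lengths are in m, angles in degrees, forces in N, time in s.
With the tool pointing down it reaches from about 0.4 to 0.825 m from the base axis. Payload 7 kg.
Tool frame: the origin (TCP) lies at the centre of the arm's flange, where the gripper is bolted on; the fingertips stand 178 mm ahead of it and the grasp point (between the pads) lies 159 mm ahead of it (ctrl.hold_point_z is the distance from the TCP to the grasp point, in m); z points along the fingers, y is the line along which they close (so a half turn about z gives the same grasp; the last joint's range is limited). The gripper opens to 88 mm and grips with 3 to 60 N. Pads are 19 mm wide; open, the fingers measure 130 mm over their backs; the gripper's body (78 mm by 193 mm) begins 47 mm behind the grasp point.
Start: joints at [88.069, 20.546, 0.682, 0, -70.136, -16.507], TCP at [0.213, 0.64, 0.405] pointing down, gripper open.
Joint ranges: [-176.03, 176.03], [-82.01, 121.73], [-58.28, 71.71], [-173.87, 95.51], [-174.79, -0.11], [-173.66, 173.66]. Speed limits (degrees/s): [136.94, 136.94, 172.46, 180, 180, 180].

INTERFACE

Orientations are given as [roll, pitch, yaw] about the fixed x, y, z axes, in that order (R = Rz(yaw) Ry(pitch) Rx(roll)).
In Python, from plant import ctrl gives the robot as it stands.
- The arm moves only by the shell command python3 -m inch 'ROWS'. ROWS is JSON, one flat list of numbers, 7 for each row, row after row: the closure, from 0 (fully open) to 1 (shut), then the shift along the tool's x, y, z in mm, then the turn, a rotation vector about the tool's x, y, z in degrees. In form: [hand, x, y, z, wx, wy, wz, hand, x, y, z, wx, wy, wz, ...]. A call has 1 to 5 rows; each row is the pose to reach, as a shift and turn from the pose commanded when the call began, along the tool's axes at that moment; what a row does not reach only later rows make up. A row lasts 1/10 s, in which the tool goes at most 50 mm and 8.59 degrees, less where a joint would pass 70% of its speed; a pose out of reach is approached as far as the arm can. A call with a gripper value outside its range is refused whole. The fingers move at their own pace and stop on an object; the grip force is fixed at half the most. Time passes only in rows, so rows that repeat a pose let the fingers close. It gives the time, the measured TCP pose, the force, the opening and the grip force at its end, in the units of the state.
- ctrl.get_obs(): the state, without advancing time (a new reading comes with each control period).
- ctrl.snapshot(name): name is "scene" or "top"; returns a dict with "frame" (480x640x3 uint8, red, green, blue), "K" (3x3 intrinsics, pixels), "k1" (the pictures are not rectified: a ray, as slopes to the right and down, at radius r is drawn at 1 + k1 r^2 times it, then the intrinsics apply), "R" (3x3) and "t" (3): a world point X has camera coordinates R X + t. Camera axes: x right, y down, z forward; pixel columns grow to the right and rows downward; lengths in m; the calibration is good to about 2 mm. A picture is of the moment at which its call begins. There is no depth.
- ctrl.close_job(): hands the job in; it is judged then, once.
Trained networks look in a picture, given as the dict that the camera call returned (one of the last four; its "shot" number tells which), for a name from the list of things; names that differ only in an ending like _2 or _b are one class to them, and where a whole thing is asked for, a point or a joint stands for the part that bears it (a point fixed in the world has none). Each returns a list of dicts, best first, with "p" (0 to 1); they miss things now and then, are a little off and sometimes report something else, mostly with a low value. They report only what shows in the picture. A call takes as long as a camera call.
- ctrl.recognise(picture, thing): "location" ([x, y, z] in m, in world coordinates, good to about 4 mm: the middle of the surface that is visible of it).
- ctrl.trace(picture, thing): "pixels" (480x640 bool, what is visible of it).
- ctrl.mark_of(picture, thing): "location" ([x, y, z] in m, in world coordinates, good to about 4 mm: a listed point, or the origin of a listed thing).
The state is a dict: "clock": time; "joint_pos": joint angles; "qvel": joint speeds; "tau": joint torques, N m; "tool_pos": TCP position; "orientation": TCP orientation; "force": force on the tool from outside, world axes, zero at the start; "moment": the same for the moment, N m; "opening": finger opening in m; "gripper_force": force on a finger pad.
Only numpy, scipy, OpenCV 4.12 (cv2) and the standard library are available. Lean on these libraries where they do the work, as an engineer would, in place of code of your own. Each camera call takes 0.05 s, during which the arm holds its last target. There are 200 camera calls.

## Working session

There is one attempt and no reset: what is moved stays moved. The work goes in short steps, Python scripts to look and compute and a shell command to move; the robot and the scene stay as the last step left them, time stands still between calls to the robot, and variables do not carry over. Pictures are saved under pics/ and viewed, at most 10 in all, crops included, and the job is handed in when it is done.

```bash
mkdir -p pics; ls; python3 - <<'E'
from plant import ctrl
import cv2,numpy as np
o=ctrl.get_obs();print({k:np.round(v,4).tolist() for k,v in o.items()})
for n in("scene","top"):
    s=ctrl.snapshot(n);cv2.imwrite(f"pics/{n}0.png",s["frame"][:,:,::-1])
    print(n,s["K"].tolist(),s["k1"],np.round(s["R"],4).tolist(),np.round(s["t"],4).tolist(), "cam",np.round(-s["R"].T@s["t"],3))
    for th in("hanger_grip","hanger","hanger_nose","rail_mouth","rail"):
        print(th,[(np.round(d["location"],4).tolist(),round(d["p"],2)) for d in ctrl.mark_of(s,th)[:3]])
    for th in("hanger_grip","rail"):
        print('rec',th,[(np.round(d["location"],4).tolist(),round(d["p"],2)) for d in ctrl.recognise(s,th)[:3]])
print(ctrl.get_obs()["clock"])
E
```

```text
pics
{'clock': 0.0, 'joint_pos': [88.0695, 20.5908, 0.6338, -0.0233, -70.137, -16.5062], 'qvel': [0.0211, 0.0236, -0.0561, 0.0374, 0.0014, -0.0147], 'tau': [-0.0009, -58.2715, 29.3051, 6.9972, 0.0069, -0.0002], 'tool_pos': [0.2134, 0.6402, 0.4037], 'orientation': [179.9037, -0.0057, -18.4446], 'force': [0.6671, 0.3002, -0.4363], 'moment': [-0.0251, 0.0016, -0.0243], 'gripper_force': 0.0, 'opening': 0.0878}
scene [[487.34969865347455, 0.0, 323.76397851622846], [0.0, 487.34969865347455, 237.11737196679124], [0.0, 0.0, 1.0]] -0.059227837708679454 [[-0.5481, -0.8364, -0.0083], [-0.54, 0.3615, -0.7601], [0.6387, -0.4121, -0.6498]] [0.1739, 0.4208, 0.5178] cam [-0.008  0.207  0.658]
hanger_grip [([0.4579, -0.3349, 0.101], 0.6)]
hanger [([0.4621, -0.3312, -0.0006], 0.73), ([0.548, -0.0862, 0.1122], 0.34)]
hanger_nose [([0.477, -0.296, 0.0756], 0.7)]
rail_mouth [([0.5491, -0.0869, 0.1095], 0.84)]
rail []
rec hanger_grip [([0.4613, -0.3283, 0.0147], 0.93), ([0.5204, 0.0724, 0.0977], 0.37)]
rec rail [([0.5274, 0.07, 0.102], 0.8)]
top [[515.3963648187571, 0.0, 312.79722024160765], [0.0, 515.3963648187571, 237.7496633450507], [0.0, 0.0, 1.0]] -0.10840371170459727 [[0.0105, -0.999, 0.0433], [-0.9836, -0.0182, -0.1793], [0.1799, -0.0407, -0.9828]] [-0.1886, 0.5382, 0.8637] cam [ 0.376 -0.143  0.954]
hanger_grip [([0.4539, -0.3341, 0.0949], 0.85)]
hanger [([0.4642, -0.3377, -0.0017], 0.85)]
hanger_nose [([0.4735, -0.2974, 0.0773], 0.59)]
rail_mouth [([0.546, -0.0909, 0.1101], 0.92)]
rail [([0.548, -0.0922, 0.0001], 0.6)]
rec hanger_grip [([0.4583, -0.326, 0.0753], 0.76)]
rec rail []
0.8
```

View pics/scene0.png

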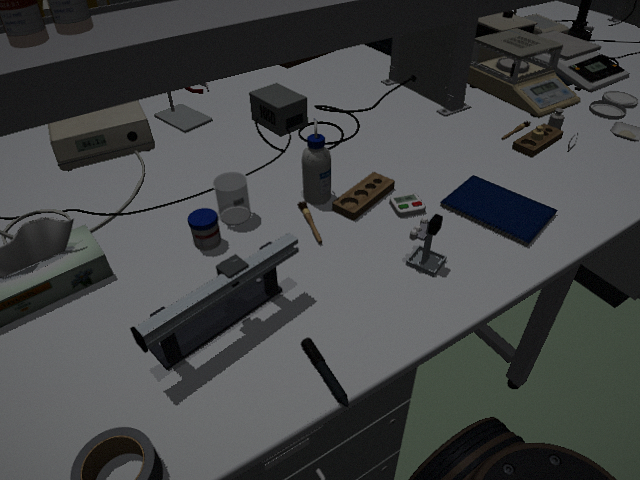

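View pics/top0.png

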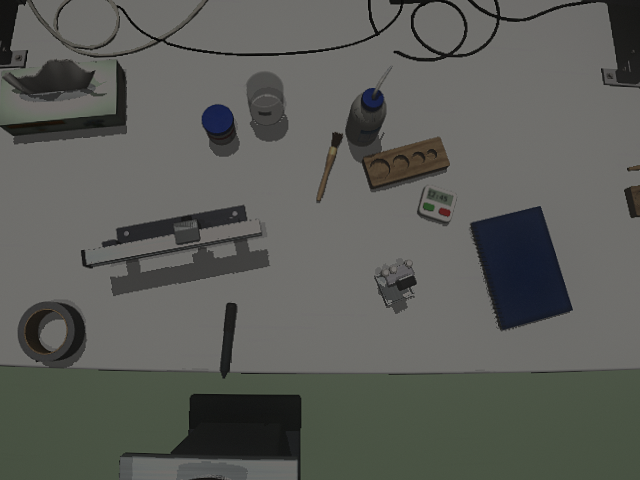

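The scene picture shows the hanger upright near (428,245), studs to the left. The rail runs from its open end at (297,240) to a capped end at (140,340), with the saddle at (232,265). In the top picture the rail spans (262,228) to (84,258), the saddle is at (186,232) and the hanger is at (397,282).

```bash
cat > h.py <<'E'
from plant import ctrl
import cv2,numpy as np
def ray(s,px):
    d=np.array([(px[0]-s["K"][0][2])/s["K"][0][0],(px[1]-s["K"][1][2])/s["K"][1][1]]);u=d.copy()
    for _ in range(20): u=d/(1+s["k1"]*(u@u))
    R=np.array(s["R"]);return -R.T@s["t"],R.T@np.array([u[0],u[1],1])
def onz(s,px,z):
    c,d=ray(s,px);return c+d*(z-c[2])/d[2]
def proj(s,X):
    p=np.array(s["R"])@X+s["t"];u=p[:2]/p[2];u=u*(1+s["k1"]*(u@u));return np.array([s["K"][0][0]*u[0]+s["K"][0][2],s["K"][1][1]*u[1]+s["K"][1][2]])
E
python3 - <<'E'
from h import *
t=cv2.imread("pics/top0.png");s=cv2.imread("pics/scene0.png")
a=cv2.resize(t[200:280,70:270],None,fx=4,fy=4,interpolation=cv2.INTER_CUBIC)
b=cv2.resize(t[250:315,365:430],None,fx=6,fy=4*1.0*6/4,interpolation=cv2.INTER_CUBIC)[:280*2]
c=cv2.resize(s[205:280,395:455],None,fx=4,fy=4,interpolation=cv2.INTER_CUBIC)
o=np.zeros((600,800,3),np.uint8)
b=cv2.resize(t[255:311,370:425],None,fx=5,fy=5,interpolation=cv2.INTER_CUBIC)
c=cv2.resize(s[208:278,400:455],None,fx=4,fy=4,interpolation=cv2.INTER_CUBIC)
o[:320]=a;o[320:600,:275]=b;o[320:600,280:500]=c
d=cv2.resize(s[228:298,210:305],None,fx=3,fy=4,interpolation=cv2.INTER_CUBIC);o[320:600,505:790]=d
cv2.imwrite("pics/c1.png",np.clip(o*1.5,0,255).astype(np.uint8))
E
```

```text
(no output)
```

View pics/c1.png

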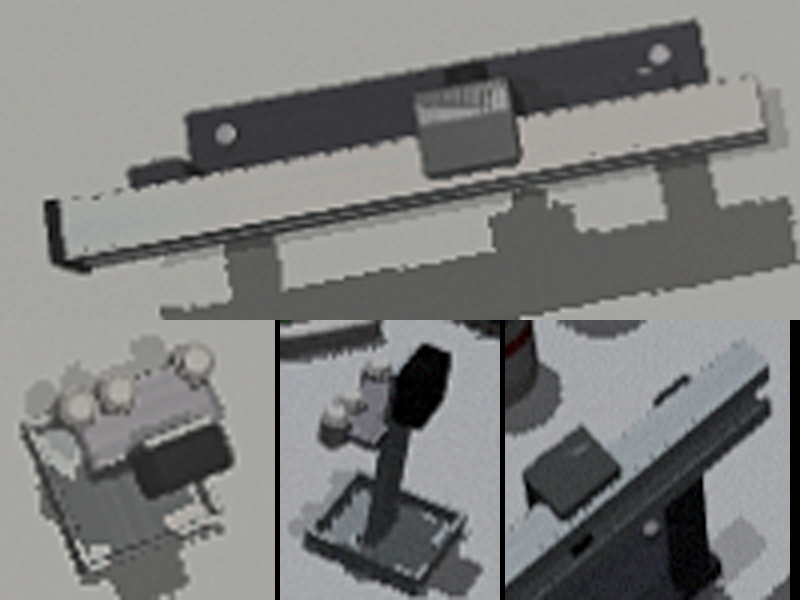

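The crop shows the rail's top face from (259,219)/(261,233) at the open end to (85,250)/(89,264). The hanger's three stud tops are at about (385,273), (394,269) and (409,263), with the grip block behind them.

```bash
python3 - <<'E'
from h import *
s=ctrl.snapshot("top");q=ctrl.snapshot("scene")
A=lambda x,y:(70+x/4-.4,200+y/4-.4)
for n,p in dict(far_mouth=(758,78),near_mouth=(767,128),far_end=(62,198),near_end=(75,254)).items(): print(n,np.round(onz(s,A(*p),.125),4))
for n,p in dict(sad_r=(518,95),sad_r2=(521,155),sad_l=(417,95),sad_l2=(425,178)).items(): print(n,np.round(onz(s,A(*p),.130),4))
B=lambda x,y:(370+x/5-.4,255+(y-320)/5-.4)
S=[onz(s,B(*p),.0848) for p in((78,404),(119,388),(196,358))]
print("studs top",np.round(S,4)); d=S[0]-S[2];print("yaw travel",np.degrees(np.arctan2(d[1],d[0])),np.linalg.norm(d))
C=lambda x,y:(400+(x-280)/4-.4,208+(y-320)/4-.4)
print("studs scene",np.round([onz(q,C(*p),.0848) for p in((334,424),(346,405),(378,370))],4))
for im,f in((s,"top"),(q,"scene")):
  m=ctrl.trace(im,"hanger");print(f,[(d["p"],d["pixels"].sum(),np.argwhere(d["pixels"]).mean(0)) for d in m][:2])
  for th in("hanger_grip","hanger_nose","rail_mouth"):
    print(th,[(np.round(d["location"],4).tolist(),round(d["p"],2)) for d in ctrl.mark_of(im,th)[:2]])
# grip dark block in top: dark pixels
g=s["frame"][255:311,370:425].max(2);ys,xs=np.where(g<50);r=cv2.minAreaRect(np.c_[xs+370,ys+255].astype(np.float32));print("dark",len(xs),r,np.round(onz(s,r[0],.113),4))
E
```

```text
far_mouth [ 0.5572 -0.0893  0.125 ]
near_mouth [ 0.5364 -0.0936  0.125 ]
far_end [0.502  0.1942 0.125 ]
near_end [0.4791 0.1868 0.125 ]
sad_r [0.5472 0.0078 0.13  ]
sad_r2 [0.5224 0.0053 0.13  ]
sad_l [0.5464 0.049  0.13  ]
sad_l2 [0.5123 0.0437 0.13  ]
studs top [[ 0.4789 -0.304   0.0848]
 [ 0.4846 -0.3183  0.0848]
 [ 0.4953 -0.3453  0.0848]]
yaw travel 111.72973069910338 0.0444805848994966
studs scene [[ 0.4727 -0.2975  0.0848]
 [ 0.4799 -0.3111  0.0848]
 [ 0.4911 -0.341   0.0848]]
top [(0.59, np.int64(1215), array([282.57777778, 396.66995885]))]
hanger_grip [([0.4583, -0.336, 0.0931], 0.65), ([0.545, -0.0888, -0.0029], 0.19)]
hanger_nose [([0.4765, -0.2954, 0.0757], 0.94)]
rail_mouth [([0.5465, -0.0854, 0.1116], 0.85)]
scene [(0.56, np.int64(1347), array([247.34446919, 426.33407572]))]
hanger_grip [([0.4541, -0.3373, 0.102], 0.64)]
hanger_nose [([0.476, -0.2986, 0.0781], 0.65)]
rail_mouth [([0.5485, -0.0875, 0.1121], 0.98), ([0.4775, -0.2986, 0.0777], 0.56)]
dark 275 ((396.5389404296875, 283.4840393066406), (34.1190299987793, 37.4005126953125), 67.7509765625) [ 0.4557 -0.3174  0.113 ]
```

```bash
cat >> h.py <<'E'
from scipy.spatial.transform import Rotation as Ro
def delta(pos,rpy=None):
    o=ctrl.get_obs();R=Ro.from_euler("xyz",o["orientation"],degrees=True)
    d=R.inv().apply(np.array(pos)-o["tool_pos"])*1e3
    w=(R.inv()*Ro.from_euler("xyz",rpy,degrees=True)).as_rotvec(degrees=True) if rpy is not None else np.zeros(3)
    print("delta",np.round(d,1),np.round(w,1),"at",np.round(o["tool_pos"],4),np.round(o["orientation"],2),"j6",round(o["joint_pos"][5],1),"F",np.round(o["force"],1),"t",o["clock"])
E
python3 -m inch '[0,36,34,0,0,0,0,0,72,68,0,0,0,0,0,108,102,0,0,0,0,0,144,136,0,0,0,0,0,180,170,0,0,0,0]'
python3 -m inch '[0,36,34,0,0,0,0,0,72,68,0,0,0,0,0,108,102,0,0,0,0,0,144,136,0,0,0,0,0,180,170,0,0,0,0]'
python3 -m inch '[0,36,34,0,0,0,0,0,72,68,0,0,0,0,0,83,82,0,0,0,0]'
python3 -c "
from h import *
delta([.457,-.334,.36],[180,0,21.7])"
```

```text
clock: 1.8
tool_pos: [0.331, 0.4203, 0.4049]
orientation: [-180.0, -0.0, -18.4]
force: [1.5, 0.2, 0.3]
opening: 0.0874
gripper_force: 0.0
clock: 2.3
tool_pos: [0.4479, 0.202, 0.4052]
orientation: [-179.9, -0.0, -18.4]
force: [1.0, 0.9, -1.2]
opening: 0.0874
gripper_force: 0.0
clock: 2.6
tool_pos: [0.5015, 0.0967, 0.4048]
orientation: [180.0, -0.0, -18.6]
force: [-0.2, 0.7, 0.0]
opening: 0.0874
gripper_force: 0.0
delta [ 95.1 422.4  44.9] [  0.   -0.  -40.3] at [0.5015 0.0967 0.4048] [ 1.7999e+02 -2.0000e-02 -1.8590e+01] j6 38.4 F [-0.2  0.7  0. ] t 2.6
```

```bash
python3 -m inch '[0,10.5,47,0,0,0,0,0,21,94,0,0,0,0,0,31.5,141,0,0,0,0,0,42,188,0,0,0,0,0,53,235,0,0,0,0]' | head -2
python3 -m inch '[0,10.5,47,10,0,0,-8,0,21,94,20,0,0,-16,0,31.5,141,30,0,0,-24,0,42,187,40,0,0,-32,0,42,187,45,0,0,-40]' |head -3
python3 -c "
from h import *
delta([.457,-.334,.36],[180,0,21.7])"
```

```text
clock: 3.1
tool_pos: [0.4756, -0.1416, 0.4052]
clock: 3.6
tool_pos: [0.4563, -0.3335, 0.3592]
orientation: [180.0, 0.0, 20.4]
delta [ 0.5  0.7 -0.8] [ 0.   0.  -1.3] at [ 0.4563 -0.3335  0.3592] [1.7998e+02 2.0000e-02 2.0400e+01] j6 126.7 F [ 0.1  0.5 -1. ] t 3.6
```

```bash
python3 - <<'E'
from h import *
s=ctrl.snapshot("top");q=ctrl.snapshot("scene")
for im in(s,q):
  for th in("hanger_grip","hanger_nose","hanger","rail_mouth"):
    print(th,[(np.round(d["location"],4).tolist(),round(d["p"],2)) for d in ctrl.mark_of(im,th)[:2]])
cv2.imwrite("pics/q2.png",cv2.resize(q["frame"][130:290,360:560,::-1],None,fx=4,fy=3.75,interpolation=cv2.INTER_CUBIC))
E
```

```text
hanger_grip []
hanger_nose []
hanger []
rail_mouth []
hanger_grip []
hanger_nose []
hanger []
rail_mouth []
```

View pics/q2.png

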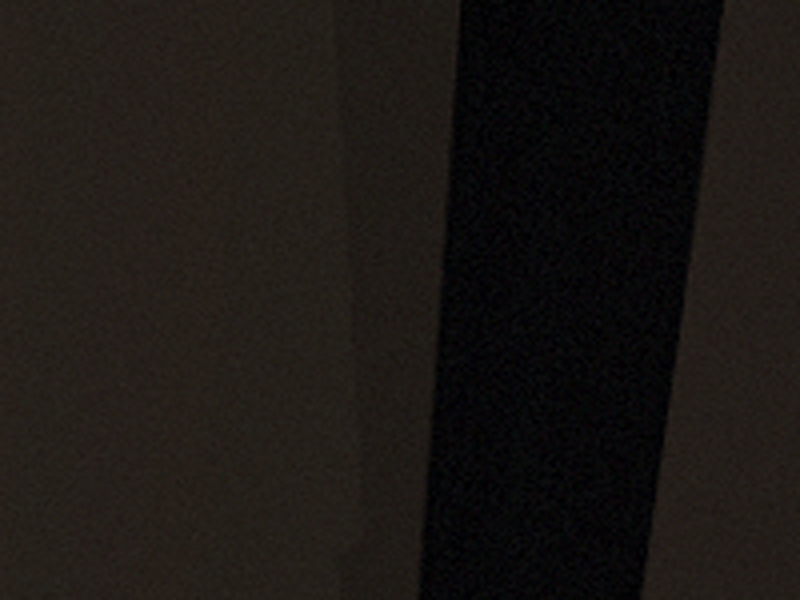

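The arm blocks the scene camera in this crop, so nothing useful shows. I'll descend on the earlier measurements.

```bash
python3 -m inch '[0,0.5,0.5,20,0,0,-1.3,0,0.5,0.5,40,0,0,-1.3,0,0.5,0.5,60,0,0,-1.3,0,0.5,0.5,80,0,0,-1.3,0,0.5,0.5,96,0,0,-1.3]'
python3 -m inch '[0.5,0,0,0,0,0,0,0.7,0,0,0,0,0,0,1,0,0,0,0,0,0,1,0,0,0,0,0,0,1,0,0,0,0,0,0]'
python3 -m inch '[1,0,0,0,0,0,0,1,0,0,0,0,0,0,1,0,0,0,0,0,0,1,0,0,0,0,0,0,1,0,0,0,0,0,0]'
python3 -c "
from h import *
delta([.457,-.334,.262],[180,0,21.7])"
```

```text
clock: 4.6
tool_pos: [0.4577, -0.3302, 0.263]
orientation: [-180.0, -0.0, 21.5]
force: [0.5, 1.0, 0.6]
opening: 0.0877
gripper_force: 0.0
clock: 5.1
tool_pos: [0.4578, -0.3308, 0.2645]
orientation: [179.9, -0.1, 21.5]
force: [0.4, -0.3, -0.7]
opening: 0.0532
gripper_force: 0.0
clock: 5.6
tool_pos: [0.4575, -0.3307, 0.2635]
orientation: [-180.0, 0.0, 21.5]
force: [-0.2, 0.0, -0.5]
opening: 0.0277
gripper_force: 29.9
delta [-1.6  2.9  1.5] [-0.   0.  -0.2] at [ 0.4575 -0.3307  0.2635] [-1.7998e+02  2.0000e-02  2.1490e+01] j6 127.5 F [-0.2  0.  -0.5] t 5.6
```

```bash
python3 -m inch '[1,0,0,-10,0,0,0,1,0,0,-25,0,0,0,1,0,0,-40,0,0,0,1,0,0,-50,0,0,0,1,0,0,-50,0,0,0]'
python3 -m inch '[1,22,-22,0,0,0,2,1,46,-46,0,0,0,4,1,72,-72,0,0,0,6,1,96,-96,0,0,0,8,1,118,-116,0,0,0,10]'
python3 -m inch '[1,10,-10,0,0,0,0,1,12,-12,0,0,0,0,1,12,-12,0,0,0,0,1,12,-12,0,0,0,0]'
python3 - <<'E'
from h import *
delta([.5335,-.1617,.2985],[180,0,11.3])
s=ctrl.snapshot("top");q=ctrl.snapshot("scene")
for im in(s,q):
  for th in("hanger_grip","hanger_nose","hanger","rail_mouth"):
    print(th,[(np.round(d["location"],4).tolist(),round(d["p"],2)) for d in ctrl.mark_of(im,th)[:2]])
o=np.hstack([q["frame"][:,160:560],s["frame"][:,100:500]])
cv2.imwrite("pics/q3.png",np.clip(o[:,:,::-1]*1.5,0,255).astype(np.uint8))
cv2.imwrite("pics/raw_s3.png",s["frame"][:,:,::-1]);cv2.imwrite("pics/raw_q3.png",q["frame"][:,:,::-1])
E
```

```text
clock: 6.1
tool_pos: [0.458, -0.331, 0.3155]
orientation: [179.9, -0.1, 21.5]
force: [0.4, 0.9, -2.2]
opening: 0.0277
gripper_force: 29.9
clock: 6.6
tool_pos: [0.525, -0.1781, 0.3131]
orientation: [-180.0, 0.0, 11.4]
force: [-0.6, -1.2, -1.9]
opening: 0.0278
gripper_force: 29.9
clock: 7.0
tool_pos: [0.5337, -0.1662, 0.3133]
orientation: [-180.0, 0.0, 11.5]
force: [-0.6, -1.2, -1.3]
opening: 0.0277
gripper_force: 29.9
delta [ 0.7 -4.5 14.8] [-0.   0.   0.2] at [ 0.5337 -0.1662  0.3133] [-1.7999e+02  5.0000e-02  1.1470e+01] j6 98.7 F [-0.6 -1.2 -1.3] t 7.0
hanger_grip [([0.5319, -0.1657, 0.1482], 0.71)]
hanger_nose []
hanger [([0.5409, -0.1693, 0.0502], 0.55)]
rail_mouth []
hanger_grip []
hanger_nose []
hanger []
rail_mouth []
```

View pics/q3.png

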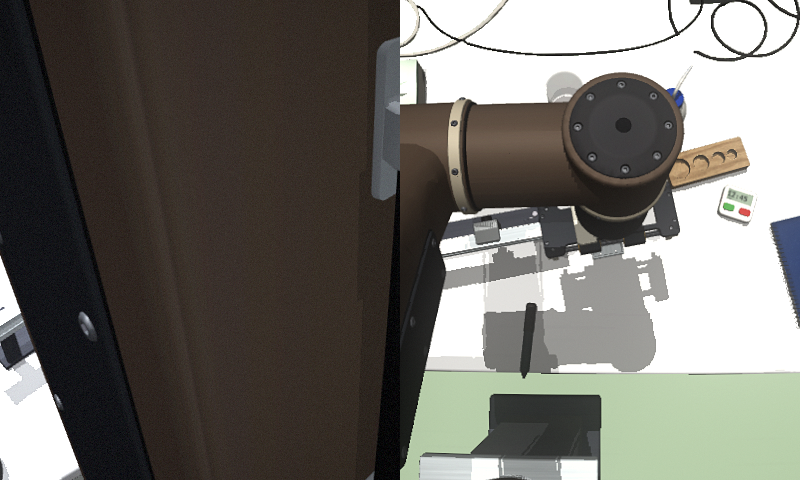

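The scene camera is still blocked. In the top view (right half) the tray's near edge shows at about (610,248), original (310,248), and the rail at (440-540,240). I'll overlay the predicted tray and rail edges to check sideways alignment.

```bash
python3 - <<'E'
from h import *
s=ctrl.snapshot("top");o=ctrl.get_obs();p=o["tool_pos"];yaw=np.radians(11.4)
ex=np.array([np.cos(yaw),np.sin(yaw),0]);ey=np.array([-np.sin(yaw),np.cos(yaw),0]);ez=np.array([0,0,1])
und=np.array([p[0],p[1],p[2]-.2635])
x0,y0,w,h=130,205,210,75
k=3.8
im=cv2.resize(s["frame"][y0:y0+h*2,x0:x0+w,::-1],None,fx=k,fy=k,interpolation=cv2.INTER_CUBIC)[:600]
im=np.clip(im*1.3,0,255).astype(np.uint8)
def ln(a,b,c): 
    A=[tuple(int(v) for v in (proj(s,q)-[x0,y0]+.5)*k) for q in(a,b)];cv2.line(im,*A,c,1)
for off,c in((0,(0,0,255)),(-.002,(0,200,0))):
    g=und+off*ex
    for z in(.012,0): ln(g-.025*ex-.028*ey+z*ez,g-.025*ex+.028*ey+z*ez,c)
    for y in(-.028,.028): ln(g-.025*ex+y*ey,g-.025*ex+y*ey+.012*ez,c)
    ln(g-.025*ex-.028*ey+.012*ez,g+.035*ex-.028*ey+.012*ez,c)
    ln(g-.025*ex+.028*ey+.012*ez,g+.035*ex+.028*ey+.012*ez,c)
M=np.array([.5475,-.0885,.125]);a=np.radians(11.3);rx=np.array([np.cos(a),np.sin(a),0]);ry=np.array([-np.sin(a),np.cos(a),0])
for dx in(-.012,.012): ln(M+dx*rx,M+dx*rx+.29*ry,(255,0,0))
ln(M-.012*rx,M+.012*rx,(255,0,0))
cv2.imwrite("pics/q4.png",im)
E
```

```text
(no output)
```

View pics/q4.png

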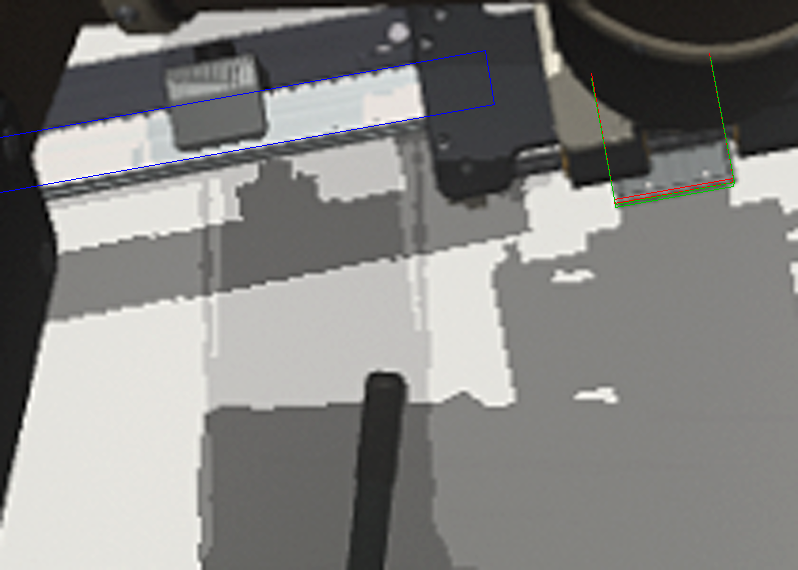

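The overlay fits: the rail edges match within about 1 mm, and the tray's near edge at (617,200)-(735,180) matches almost no grip offset. So the hanger is about 0.7 mm off laterally. Next I lower it and approach.

```bash
python3 -m inch '[1,-0.7,-5,5,0,0,0.1,1,-0.7,-10,10,0,0,0.1,1,-0.7,-20,14.5,0,0,0.1,1,-0.7,-30,14.5,0,0,0.1,1,-0.7,-35,14.5,0,0,0.1]'
python3 -m inch '[1,0,0,0,0,0,0,1,0,0,0,0,0,0]'
cat >> h.py <<'E'
def st(n=10):
    P=[];F=[];T=[]
    for _ in range(1): 
        o=ctrl.get_obs();P.append(o["tool_pos"]);F.append(o["force"]);T.append(o["moment"])
    p=np.mean(P,0);f=np.mean(F,0);a=np.radians(11.3);rx=np.array([np.cos(a),np.sin(a),0]);ry=np.array([-np.sin(a),np.cos(a),0]);d=p-[.5475,-.0885,0]
    print("railx %.1f nose_y %.1f z %.1f"%(d@rx*1e3,d@ry*1e3+29,p[2]*1e3),"F rail xyz",np.round([f@rx,f@ry,f[2]],1),"M",np.round([T[0]@rx,T[0]@ry,T[0][2]],2),"rpy",np.round(o["orientation"],2),"t",o["clock"],"open",round(o["opening"]*1e3,1))
E
python3 -c "
from h import *
st()"
```

```text
clock: 8.05
tool_pos: [0.5263, -0.1301, 0.299]
orientation: [-180.0, 0.0, 11.4]
force: [0.1, -0.6, -1.2]
opening: 0.0277
gripper_force: 29.9
clock: 8.25
tool_pos: [0.5267, -0.131, 0.2995]
orientation: [180.0, -0.0, 11.4]
force: [0.0, 0.3, -2.4]
opening: 0.0276
gripper_force: 29.9
railx -28.7 nose_y -8.7 z 299.5 F rail xyz [ 0.1  0.3 -2.4] M [-0.07  0.02  0.03] rpy [ 1.7999e+02 -3.0000e-02  1.1440e+01] t 8.25 open 27.6
```

```bash
python3 -m inch '[1,-0.6,-2,0.5,0,0,0,1,-0.6,-4,0.5,0,0,0,1,-0.6,-6,0.5,0,0,0,1,-0.6,-8,0.5,0,0,0,1,-0.6,-8,0.5,0,0,0]' >/dev/null
python3 -c "
from h import *
st()"
python3 -m inch '[1,0,-1.5,0,0,0,0,1,0,-3,0,0,0,0,1,0,-4.5,0,0,0,0,1,0,-6,0,0,0,0,1,0,-6,0,0,0,0]' >/dev/null
python3 -c "
from h import *
st()"
```

```text
railx -29.5 nose_y -0.7 z 298.7 F rail xyz [-0.3  0.7 -2. ] M [-0.05 -0.02  0.04] rpy [-180.     0.    11.4] t 8.75 open 27.8
railx -29.5 nose_y 5.3 z 298.7 F rail xyz [ 0.9  0.1 -2.4] M [-0.07  0.02  0.04] rpy [-180.    -0.    11.4] t 9.25 open 27.8
```

```bash
for i in 1 2; do
python3 -m inch '[1,0,-1.5,0,0,0,0,1,0,-3,0,0,0,0,1,0,-4.5,0,0,0,0,1,0,-6,0,0,0,0,1,0,-6,0,0,0,0]' >/dev/null
python3 -c "
from h import *
st()"; done
```

```text
railx -29.6 nose_y 11.3 z 298.7 F rail xyz [ 0.3 -0.9 -2.1] M [-0.1   0.01  0.  ] rpy [-180.     -0.     11.41] t 9.75 open 27.9
railx -29.5 nose_y 17.3 z 298.7 F rail xyz [-0.9  0.7 -2.2] M [-0.08  0.03  0.01] rpy [-180.      0.     11.41] t 10.25 open 27.8
```

```bash
for i in 1 2; do
python3 -m inch '[1,0,-2,0,0,0,0,1,0,-4,0,0,0,0,1,0,-6,0,0,0,0,1,0,-8,0,0,0,0,1,0,-8,0,0,0,0]' >/dev/null
python3 -c "
from h import *
st()"; done
python3 -m inch '[1,1,0,0,0,0,0,1,2,0,0,0,0,0,1,2,0,0,0,0,0]' >/dev/null
python3 -c "
from h import *
st()"
python3 -m inch '[1,-2,0,0,0,0,0,1,-4,0,0,0,0,0,1,-4,0,0,0,0,0]' >/dev/null
python3 -c "
from h import *
st()"
```

```text
railx -29.6 nose_y 25.3 z 298.7 F rail xyz [ 0.2  0.3 -2.3] M [-0.07  0.02 -0.03] rpy [-180.      0.     11.41] t 10.75 open 28.0
railx -29.6 nose_y 33.3 z 298.7 F rail xyz [-0.4 -0.7 -1.9] M [-0.07  0.02  0.05] rpy [-180.     -0.     11.41] t 11.25 open 28.0
railx -27.6 nose_y 33.1 z 298.5 F rail xyz [-0.5 -0.7 -1.7] M [-0.03  0.37 -0.03] rpy [-1.800e+02  4.000e-02  1.139e+01] t 11.55 open 27.8
railx -30.7 nose_y 33.1 z 299.2 F rail xyz [ 6.5  0.2 -2.6] M [-0.14 -1.84 -0.09] rpy [179.99  -0.18  11.41] t 11.85 open 27.7
```

The studs are captured: sideways resistance shows on both sides, so the centre is about -29.2. I'll recentre and slide on.

```bash
python3 -m inch '[1,2.4,0,0,0,0,0,1,2.4,-3,0,0,0,0,1,2.4,-6,0,0,0,0,1,2.4,-9,0,0,0,0,1,2.4,-12,0,0,0,0]' >/dev/null
for i in 1 2 3; do
python3 -m inch '[1,0,-2,0,0,0,0,1,0,-4,0,0,0,0,1,0,-6,0,0,0,0,1,0,-8,0,0,0,0,1,0,-8,0,0,0,0]' >/dev/null
python3 -c "
from h import *
st()"; done
```

```text
railx -29.2 nose_y 53.3 z 298.7 F rail xyz [ 0.8 -0.9 -1.9] M [-0.09 -0.01 -0.  ] rpy [-1.80e+02 -1.00e-02  1.14e+01] t 12.85 open 28.0
railx -29.2 nose_y 61.3 z 298.7 F rail xyz [-0.7 -0.1 -2.3] M [-0.08  0.02 -0.02] rpy [-180.     -0.     11.41] t 13.35 open 27.4
railx -29.2 nose_y 69.3 z 298.7 F rail xyz [ 0.1 -0.2 -2.7] M [-0.06 -0.07 -0.01] rpy [-180.     -0.     11.41] t 13.85 open 27.8
```

```bash
python3 -m inch '[1,0,-3,0,0,0,0,1,0,-6,0,0,0,0,1,0,-9,0,0,0,0,1,0,-12,0,0,0,0,1,0,-15,0,0,0,0]' >/dev/null
for i in 1 2 3; do
python3 -m inch '[1,0,-1,0,0,0,0,1,0,-2,0,0,0,0,1,0,-3,0,0,0,0,1,0,-4,0,0,0,0,1,0,-4,0,0,0,0]' >/dev/null
python3 -c "
from h import *
st()"; done
```

```text
railx -29.3 nose_y 88.2 z 298.7 F rail xyz [-0.2  0.2 -1.6] M [-0.06 -0.02 -0.  ] rpy [-180.    -0.    11.4] t 14.85 open 27.6
railx -29.3 nose_y 92.2 z 298.7 F rail xyz [ 0.2 -0.3 -2.1] M [-0.05 -0.01 -0.01] rpy [-180.    -0.    11.4] t 15.35 open 27.9
railx -29.3 nose_y 96.2 z 298.7 F rail xyz [ 0.3 -0.5 -2.5] M [-0.03  0.04 -0.02] rpy [-180.    -0.    11.4] t 15.85 open 28.1
```

```bash
for i in 1 2 3 4; do
python3 -m inch '[1,0,-1,0,0,0,0,1,0,-2,0,0,0,0,1,0,-2,0,0,0,0]' >/dev/null
python3 -c "
from h import *
st()"; done
```

```text
railx -29.3 nose_y 98.2 z 298.7 F rail xyz [ 0.2 -0.1 -2.7] M [-0.06  0.01  0.05] rpy [-1.80e+02 -1.00e-02  1.14e+01] t 16.15 open 28.1
railx -29.3 nose_y 100.2 z 298.7 F rail xyz [ 0.8 -0.5 -1.7] M [-0.04  0.05 -0.01] rpy [-180.    -0.    11.4] t 16.45 open 27.9
railx -29.3 nose_y 102.2 z 298.7 F rail xyz [ 0.5  0.3 -2.2] M [-0.03  0.07 -0.  ] rpy [-180.     0.    11.4] t 16.75 open 27.6
railx -29.9 nose_y 103.8 z 298.5 F rail xyz [-2.9 -4.  -1.5] M [-1.51  0.98 -0.06] rpy [1.7996e+02 1.0000e-01 1.1380e+01] t 17.05 open 28.0
```

The catch is being felt, so I'll continue in 1 mm steps.

```bash
for i in 1 2 3 4 5 6; do
python3 -m inch '[1,0,-1,0,0,0,0,1,0,-1,0,0,0,0]' >/dev/null
python3 -c "
from h import *
st()"; done
```

```text
railx -30.0 nose_y 104.5 z 298.4 F rail xyz [-2.9 -6.9 -0.5] M [-2.83  0.96 -0.12] rpy [1.7993e+02 1.2000e-01 1.1380e+01] t 17.25 open 28.2
railx -30.0 nose_y 105.4 z 298.5 F rail xyz [-3.1 -6.1 -0.7] M [-2.3   1.14 -0.05] rpy [1.7993e+02 1.1000e-01 1.1380e+01] t 17.45 open 27.6
railx -30.0 nose_y 106.5 z 298.5 F rail xyz [-2.3 -4.8  0.5] M [-2.08  1.12 -0.02] rpy [1.7994e+02 1.1000e-01 1.1380e+01] t 17.65 open 27.8
railx -30.0 nose_y 107.5 z 298.5 F rail xyz [-2.7 -4.6 -0.4] M [-1.9   1.11 -0.03] rpy [1.7995e+02 1.1000e-01 1.1380e+01] t 17.85 open 27.9
railx -30.0 nose_y 108.6 z 298.4 F rail xyz [-2.7 -4.1 -0.5] M [-1.71  1.17  0.02] rpy [1.7996e+02 1.2000e-01 1.1380e+01] t 18.05 open 27.7
railx -30.0 nose_y 109.7 z 298.4 F rail xyz [-3.6 -3.6 -1.2] M [-1.47  1.23  0.09] rpy [1.7997e+02 1.2000e-01 1.1380e+01] t 18.25 open 28.0
```

```bash
for i in 1 2 3 4 5 6; do
python3 -m inch '[1,0,-1,0,0,0,0,1,0,-1,0,0,0,0]' >/dev/null
python3 -c "
from h import *
st()"; done
```

```text
railx -30.0 nose_y 110.9 z 298.3 F rail xyz [-4.  -2.1 -1.4] M [-0.92  1.45  0.05] rpy [1.7999e+02 1.1000e-01 1.1380e+01] t 18.45 open 27.9
railx -29.9 nose_y 112.1 z 298.3 F rail xyz [-4.7 -1.  -1.1] M [-0.37  1.69  0.08] rpy [-1.7999e+02  1.0000e-01  1.1390e+01] t 18.65 open 28.0
railx -29.9 nose_y 113.3 z 298.3 F rail xyz [-5.5  0.8 -1.5] M [0.06 2.02 0.16] rpy [-1.7998e+02  9.0000e-02  1.1390e+01] t 18.85 open 27.5
railx -29.9 nose_y 114.3 z 298.3 F rail xyz [-6.1  0.8 -1.5] M [0.06 2.07 0.13] rpy [-1.7998e+02  9.0000e-02  1.1390e+01] t 19.05 open 27.7
railx -29.9 nose_y 115.5 z 298.2 F rail xyz [-5.   2.8 -1.8] M [0.69 2.06 0.2 ] rpy [-1.7996e+02  9.0000e-02  1.1390e+01] t 19.25 open 28.2
railx -29.8 nose_y 116.6 z 298.2 F rail xyz [-6.2  2.5 -1.6] M [1.04 2.06 0.2 ] rpy [-1.7995e+02  8.0000e-02  1.1390e+01] t 19.45 open 28.1
```

```bash
for i in 1 2 3 4; do
python3 -m inch '[1,0,-1,0,0,0,0,1,0,-1,0,0,0,0]' >/dev/null
python3 -c "
from h import *
st()"; done
```

```text
railx -29.8 nose_y 117.6 z 298.2 F rail xyz [-5.6  3.  -1.1] M [1.18 2.05 0.21] rpy [-1.7994e+02  8.0000e-02  1.1390e+01] t 19.65 open 28.1
railx -29.8 nose_y 118.7 z 298.2 F rail xyz [-5.1  3.7 -1.8] M [1.44 2.01 0.21] rpy [-1.7993e+02  7.0000e-02  1.1390e+01] t 19.85 open 27.8
railx -29.8 nose_y 119.5 z 298.2 F rail xyz [-5.8  1.6 -1.5] M [0.6  2.03 0.13] rpy [-1.7996e+02  8.0000e-02  1.1390e+01] t 20.05 open 27.8
railx -29.8 nose_y 120.0 z 298.3 F rail xyz [-5.  -2.3 -2.3] M [-0.7   1.97  0.04] rpy [1.7999e+02 9.0000e-02 1.1380e+01] t 20.25 open 27.8
```

```bash
for i in 1 2; do
python3 -m inch '[1,0,-0.6,0,0,0,0,1,0,-0.6,0,0,0,0]' >/dev/null
python3 -c "
from h import *
st()"; done
```

```text
railx -29.9 nose_y 120.3 z 298.3 F rail xyz [-5.1 -4.6 -3.2] M [-1.58  1.85 -0.06] rpy [1.7997e+02 1.0000e-01 1.1380e+01] t 20.45 open 27.7
railx -29.9 nose_y 120.7 z 298.3 F rail xyz [-4.7 -5.6 -2.6] M [-2.24  1.76 -0.1 ] rpy [1.7994e+02 1.1000e-01 1.1370e+01] t 20.65 open 27.3
```

It is past the catch: the force peaked, reversed at nose 112.5, and the valley is at about 119.7. I'll relax the push to neutral before letting go.

```bash
python3 -m inch '[1,-0.5,1,0,0,0,0,1,-1,1.6,0,0,0,0,1,-1,1.6,0,0,0,0]' >/dev/null
python3 -c "
from h import *
st()"
```

```text
railx -30.3 nose_y 119.8 z 298.5 F rail xyz [-3.1  0.6 -4.8] M [-0.31  1.14  0.03] rpy [-1.7998e+02 -1.0000e-02  1.1380e+01] t 20.95 open 27.7
```

```bash
python3 -m inch '[0.6,0,0,0,0,0,0,0.5,0,0,0,0,0,0,0.5,0,0,0,0,0,0,0.5,0,0,0,0,0,0,0.5,0,0,0,0,0,0]' 
python3 -c "
from h import *
st()"
python3 -m inch '[0.5,0,0,-5,0,0,0,0.5,0,0,-15,0,0,0,0.5,0,0,-30,0,0,0,0.5,0,0,-50,0,0,0,0.5,0,0,-75,0,0,0]'
python3 -m inch '[0.5,0,0,-25,0,0,0,0.5,0,0,-60,0,0,0,0.5,0,0,-90,0,0,0,0.5,0,0,-110,0,0,0,0.5,0,0,-110,0,0,0]'
python3 -c "
from h import *
delta([.5,-.35,.42],[180,0,11.4])"
```

```text
clock: 21.45
tool_pos: [0.5002, -0.0054, 0.2989]
orientation: [-180.0, -0.0, 11.4]
force: [0.4, 0.4, -0.1]
opening: 0.0438
gripper_force: 0.0
railx -30.1 nose_y 119.8 z 298.9 F rail xyz [ 0.4  0.3 -0.1] M [-0.08 -0.04  0.04] rpy [-1.80e+02 -5.00e-02  1.14e+01] t 21.45 open 43.8
clock: 21.95
tool_pos: [0.4998, -0.0056, 0.3747]
orientation: [180.0, 0.0, 11.4]
force: [0.9, 0.8, -0.0]
opening: 0.0441
gripper_force: 0.0
clock: 22.45
tool_pos: [0.5003, -0.0057, 0.488]
orientation: [-180.0, -0.4, 11.4]
force: [-0.4, -0.0, -1.0]
opening: 0.0439
gripper_force: 0.0
delta [-68.8 337.5  67.5] [-0.  -0.4  0. ] at [ 0.5003 -0.0057  0.488 ] [-180.     -0.38   11.41] j6 79.5 F [-0.4 -0.  -1. ] t 22.45
```

Move aside toward -y and look.

```bash
python3 -m inch '[0.5,-9,45,0,0,0,0,0.5,-18,90,0,0,0,0,0.5,-27,135,0,0,0,0,0.5,-36,180,0,0,0,0,0.5,-45,225,0,0,0,0]'|head -2
python3 -m inch '[0.5,-9,45,0,0,0,0,0.5,-18,90,0,0,0,0,0.5,-18,115,0,0,0,0,0.5,-18,115,0,0,0,0]'|head -2
python3 - <<'E'
from h import *
s=ctrl.snapshot("top");q=ctrl.snapshot("scene");st()
for im in(s,q):
  for th in("hanger_grip","hanger_nose","hanger","rail_mouth"):
    print(th,[(np.round(d["location"],4).tolist(),round(d["p"],2)) for d in ctrl.mark_of(im,th)[:2]])
o=np.hstack([q["frame"][180:400,100:330],s["frame"][180:400,60:290]])
cv2.imwrite("pics/q5.png",cv2.resize(o[:,:,::-1],None,fx=1.7,fy=1.7))
E
```

```text
clock: 22.95
tool_pos: [0.4997, -0.2367, 0.4839]
clock: 23.35
tool_pos: [0.5052, -0.3542, 0.4825]
railx -93.2 nose_y -220.9 z 483.0 F rail xyz [-0.1 -0.3  1. ] M [-0.01 -0.05  0.06] rpy [-1.7995e+02  6.0000e-02  1.1300e+01] t 23.45 open 43.3
hanger_grip []
hanger_nose []
hanger []
rail_mouth []
hanger_grip [([0.4969, -0.0084, 0.1312], 0.86), ([0.5215, 0.0292, 0.1168], 0.22)]
hanger_nose [([0.5233, 0.0296, 0.1126], 0.91), ([0.4918, -0.0096, 0.1308], 0.44)]
hanger [([0.5053, 0.0007, 0.0332], 0.77)]
rail_mouth []
```

View pics/q5.png

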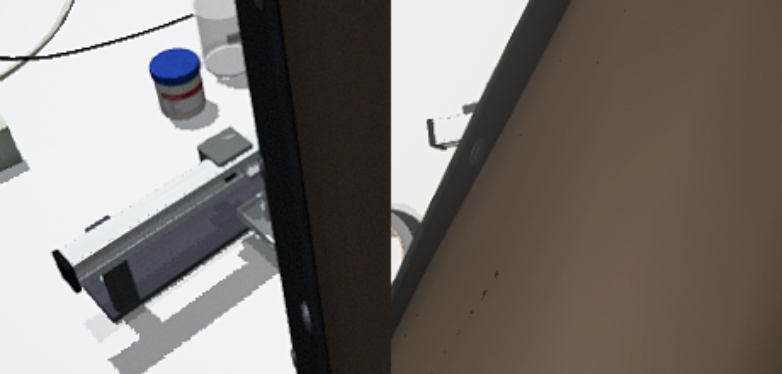

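The left half shows the tray hanging under the rail near (262,215), by the saddle at (225,145). The network puts the hanger's underside at z = 33 mm and the nose about 120 mm inside, which matches home.

```bash
python3 -c "
from plant import ctrl
print(ctrl.close_job())"
```

```text
the job is handed in; nothing more can be done
None
```

The hanger is on the rail, clicked past the catch and hanging at the stop with its nose about 120 mm inside. The gripper has let go and is clear, and I handed the job in at about 24 s; no verdict came back.

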